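# Seat the tea box in the carrier and lift it by its bail

## Robot

A 6-joint arm with a two-finger parallel gripper is mounted at the origin on a cart in front of the work surface, level with it; the furniture and walls round the work are solid. World frame = base frame: x ahead of the robot, y to its left, z up, the work surface at z = 0. Lengths are in m, angles in rad, forces in N, time in s.
With the tool pointing down it reaches from about 0.35 to 0.875 m from the base axis. Payload 15.5 kg.
Tool frame: the origin (TCP) lies midway between the tips of the shut fingers; the grasp point (between the pads) lies 19 mm behind it; y points along the fingers, x is the direction in which the jaws open and shut, and the axes are right-handed (so a half turn about y gives the same grasp; the last joint's range is limited). The gripper opens to 85 mm and grips with 20 to 120 N. Pads are 22 mm wide; open, the fingers measure 114 mm over their backs; the gripper's body (76 mm by 85 mm) begins 54 mm behind the grasp point. The pads swing forward as they close: fully open they stand 13 mm farther back than shut.
Start: joints at [-1.419, 0.494, 1.345, -0, 1.302, -0.096], TCP at [0.153, -0.606, 0.231] pointing down, gripper open.
Joint ranges: [-2.91, 2.91], [-0.82, 2.16], [0.22, 2.67], [-1.22, 4.37], [0.12, 2.79], [-3.08, 3.08]. Speed limits (rad/s): [1.89, 1.89, 2.57, 3.01, 3.01, 3.01].

## Interface

Orientations are given as a rotation vector (axis times angle).
In Python, from plant import robot, get_image, calibration gives the robot as it stands.
- The arm moves only by the tool move_arm, never from a script. Its argument "steps" is a list of rows, each a list of 2 entries, a list of its own where there are three numbers: the shift along the tool's x, y, z in mm, then the turn about the tool's y in degrees. In form: [[[tx, ty, tz], turn], ...]. A call has 1 to 8 rows; each row shifts and turns the commanded pose from where the row before left it, along the tool's axes as they then stand; what a row does not reach is not made up. A row lasts 1/10 s, in which the tool goes at most 50 mm and 8.59 degrees, less where a joint would pass 70% of its speed; a pose out of reach is approached as far as the arm can. A call with a gripper value outside its range is refused whole. "claw" is the finger opening in mm, from 0 to 85.4, set as the call begins (left out, the last holds). The fingers move at their own pace and stop on an object; "newtons" is the grip in N (left out, the last holds). Time passes only in rows, so rows that do not move let the fingers close. It gives the time, the measured TCP pose, the force and the opening at its end, in the units of the state.
- robot.get_obs(): the state, without advancing time (a new reading comes with each control period).
- get_image(name): name is "scene" or "top" or "wrist"; returns the picture (400x640x3 uint8, blue, green, red); there is no depth.
- calibration(name): a dict with "mtx" (3x3 intrinsics, pixels), "k1" (the pictures are not rectified: a ray, as slopes to the right and down, at radius r is drawn at 1 + k1 r^2 times it, then the intrinsics apply), "view" (4x4, takes a point from world to camera coordinates). Camera axes: x right, y up, looking along -z (the intrinsics and any distortion apply to the point x, -y, -z); pixel columns grow to the right and rows downward; lengths in m; the calibration is good to about 2 mm. A picture is of the moment at which its call begins: read the wrist's pose just before it. calibration takes no time and is no camera call; for the wrist camera it gives the pose at the moment of the call.
- robot.job_done(): hands the job in, once; it reports no verdict.
The state is a dict: "time": time; "joint_pos": joint angles; "qvel": joint speeds; "joint_efforts": joint torques, N m; "position": TCP position; "tool_rot": TCP orientation; "ft_force": force on the tool from outside, world axes, zero at the start; "moment": the same for the moment, N m; "width": opening from 0.0 (shut) to 1.0 (fully open).
Only numpy, scipy, OpenCV 4.12 (cv2) and the standard library are available. Lean on these libraries where they do the work, as an engineer would, in place of code of your own. Each camera call takes 0.05 s, during which the arm holds its last target.

## Task

Get the wooden tea carrier ready to be carried away: its load is balanced under the handle once everything is in place. First push the tea box that sticks out of its open front fully home, square and flush into the corner between the back rail and the end board on the side away from the canister; then swing up the folded handle behind it and lift the carrier straight up by the handle's wooden grip, and keep it hanging level and still about 10 cm above the worktop, box and canister in their places. Finish while still holding it up; leave the other things on the worktop alone.

Things in the scene. Friction and masses are not known exactly. Their poses are not given: they have to be found in the camera images.
- carrier: Tea carrier: beech tote, 0.8 to 1.0 kg loaded. Origin: underside centre; x front to back, y along, z up. In mm: 94 deep, 300 long. Floor top z 12, front edge x -45. Back rail: inner face x 41, top z 37. End boards: inner faces y +-140, 46 high at the corners, tapering to a round top at z 115. Canister bay at -y: low divider (y -60 to -54) and front lip, tops z 25. The rest is the tea box bay, front open.
- handle (a joint): Folding handle's angle (rad): a steel bail, 307 mm along y, hinged outside the end boards about the carrier's y axis at x = 7, z = 95 mm. 0 = folded back, lying level behind the carrier on its stops; 1.57 = straight up; 1.75 = front stop. It turns easily and falls back when let go below about 1.57.
- handle_grip (a point): Middle of the handle's wooden grip: a round sleeve that turns freely on the steel, 16 mm diameter, 100 mm long along the carrier's y, 95 mm from the hinge axis. Folded: 102 mm behind the carrier's centre (+x) and 95 mm above its underside; upright: 190 mm above it, about over the load's centre of mass.
- tea_box_centre (a point): Centre of the tea box: closed cardboard box, 58 mm (its x) x 122 mm (its y) x 65 mm (its z, up), about 0.2 kg; loose on the carrier's floor board in its bay, askew and sticking out of the open front, its length roughly along the carrier's y; at least 40 mm free between it and the divider.
- box_home (a point): Where the tea box's centre is when the box is fully home: flush with the back rail and with the +y end board (x = 12, y = 79, z = 44.5 mm in the carrier's frame); axes as the carrier's. Moves with the carrier.
- canister_centre (a point): Centre (half-way up) of the round grey lidded canister, 77 mm in diameter, 100 mm high over its lid knob, about 0.2 kg; stands loose in its bay at the carrier's -y end; the lid does not come off.
- canister_bay (a point): Where the canister's centre is when it stands in its bay; moves with the carrier, 62 mm above its underside.
- tumbler_a: clear glass tumbler standing upside down on its rim, 95 mm wide, 108 mm high; a bystander, to be left alone. Origin: centre of its underside.
- cup: small black-and-white checked cup, upside down, 66 mm wide, 53 mm high; a bystander, to be left alone. Origin: centre of its underside.
- spoon: teaspoon lying flat, 134 x 27 x 12 mm; a bystander, to be left alone. Origin: centre of its underside.
There are look-alikes about, which are no part of the job. What is shaped like the part that bears canister_centre but orange is not meant.

How it is judged:
On the way, in this order (a step that is already met when the one before it is completed fails the run):
1. the tea box is home in the corner while the carrier still stands on the worktop (x of tea_box_centre in the frame of carrier between 0.008 and 0.016 m and y of tea_box_centre in the frame of carrier between 0.075 and 0.083 m and z of tea_box_centre in the frame of carrier below 0.0495 m and angle between the x axis of tea_box_centre and the x axis of carrier, either way round below 0.05 rad and height (world z) of carrier below 0.01 m and angle between carrier's own z axis and vertical below 0.05 rad), for 0.2 s.
2. the carrier is lifted clear of the worktop (height (world z) of carrier above 0.06 m), for 0.2 s.
At the end, for the whole second after the job is handed in: Carrier held only by its grip (fingers > 3 N, within 50 mm of its middle, handle > 1.2 rad), underside 60-160 mm up, < 200 mm from its start, tilt < 6 deg, < 20 mm/s and 0.15 rad/s; tea box within 6 mm and 4 deg of home (4 mm, 3 deg before the lift); canister upright, within 10 mm of place (height (world z) of carrier between 0.06 and 0.16 m and angle between carrier's own z axis and vertical below 0.105 rad and linear speed of carrier below 0.02 m/s and angular speed of carrier below 0.15 rad/s and value of joint handle above 1.2 rad and distance between handle_grip and the grasp point below 0.05 m and contact force between the fingers and carrier above 3 N and contact force between carrier and tumbler_a below 0.5 N and contact force between carrier and cup below 0.5 N and distance of carrier from where it was at the start of the episode below 0.2 m and x of tea_box_centre in the frame of carrier between 0.006 and 0.018 m and y of tea_box_centre in the frame of carrier between 0.073 and 0.085 m and z of tea_box_centre in the frame of carrier below 0.0495 m and angle between the x axis of tea_box_centre and the x axis of carrier, either way round below 0.07 rad and distance between canister_centre and canister_bay below 0.01 m and angle between the z axis of canister_centre and the z axis of carrier, either way round below 0.1 rad); the arm keeps its last pose, push and grip.
It fails at once if the carrier is tipped (more than 20 degrees) (angle between carrier's own z axis and vertical above 0.35 rad).
It fails at once if another thing on the worktop is disturbed (moved more than 30 mm) (distance of any of tumbler_a, cup, spoon from where it was at the start of the episode above 0.03 m).
It also fails if it takes over 69 s, if anything falls off the work surface, if the arm or the gripper's body presses on something with over 40 N, if the wrist force passes 120 N, or if a joint passes its speed limit or range.

## Working session

There is one attempt and no reset: what is moved stays moved. The work goes in short steps, Python scripts to look and compute and a tool call to move; the robot and the scene stay as the last step left them, time stands still between calls to the robot, and variables do not carry over. Pictures are saved under pics/ and viewed, and the job is handed in when it is done.

Besides the shell and the picture viewer there is one more tool, called in YAML: its name, and indented under it one key for each argument. move_arm: Moves the arm, as the interface text tells. Its arguments: {"type":"object","properties":{"steps":{"type":"array"},"claw":{"type":"number"},"newtons":{"type":"number"}},"required":["steps"]}

```bash
ls; mkdir -p pics; python3 - <<'E'
from plant import robot,get_image,calibration
import cv2
o=robot.get_obs();print(o)
for n in("scene","top","wrist"):
    c=calibration(n);print(n,c)
    cv2.imwrite(f"pics/{n}0.png",get_image(n))
E
```

```text
pics
{'time': 0.0, 'joint_pos': array([-1.41950516e+00,  4.94147628e-01,  1.34614554e+00,  1.28863256e-05,
        1.30250327e+00, -9.54697923e-02]), 'qvel': array([1.25093077e-04, 3.37678598e-06, 1.23431486e-03, 1.37157823e-03,
       1.83416240e-04, 3.46002627e-04]), 'joint_efforts': array([ 1.75732897e-03, -8.82155943e+01, -3.83867311e+01, -1.36392393e-05,
        1.00557719e-02, -1.10137635e-04]), 'position': array([ 0.15263502, -0.60569649,  0.23071748]), 'tool_rot': array([-1.31501122,  1.02611427, -1.02466955]), 'ft_force': array([-0.11067856,  0.98974008, -0.39808348]), 'moment': array([ 0.00752396, -0.02881893,  0.04411555]), 'width': 0.9969526891550627}
scene {'mtx': array([[451.77322282,   0.        , 314.48314385],
       [  0.        , 451.77322282, 200.14484589],
       [  0.        ,   0.        ,   1.        ]]), 'k1': -0.05413961667190458, 'view': array([[ 0.91291032, -0.40795273,  0.01301195, -0.64704001],
       [ 0.30072002,  0.69381785,  0.6543579 , -0.0286886 ],
       [-0.27597502, -0.59345713,  0.75607303, -1.04722077],
       [ 0.        ,  0.        ,  0.   
[... 221 characters left out ...]
w': array([[ 0.02276988, -0.99964457,  0.01386626, -0.32862483],
       [ 0.99152558,  0.02435502,  0.12760821, -0.57196191],
       [-0.12790056,  0.01084313,  0.99172772, -1.17661521],
       [ 0.        ,  0.        ,  0.        ,  1.        ]])}
wrist {'mtx': array([[295.44798553,   0.        , 320.83406685],
       [  0.        , 295.44798553, 197.36398762],
       [  0.        ,   0.        ,   1.        ]]), 'k1': 0.012726274516420628, 'view': array([[ 0.24382366, -0.96981831, -0.00157026, -0.62439851],
       [ 0.9308009 ,  0.23446826, -0.28041813,  0.03724114],
       [ 0.27232281,  0.06691098,  0.95987666, -0.37938209],
       [ 0.        ,  0.        ,  0.        ,  1.        ]])}
```

View pics/scene0.png

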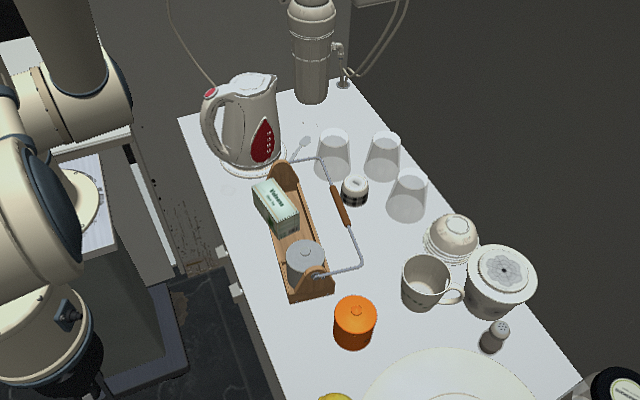

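View pics/top0.png

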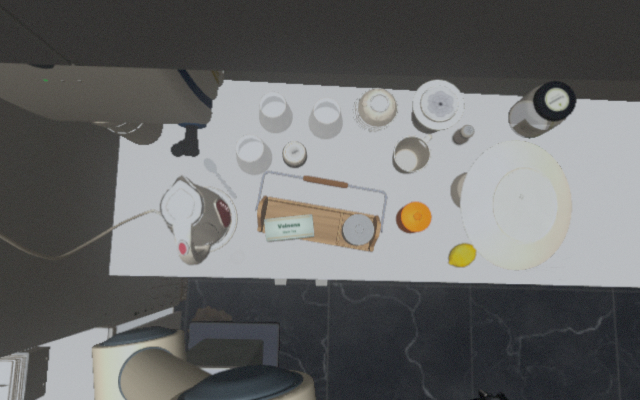

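View pics/wrist0.png

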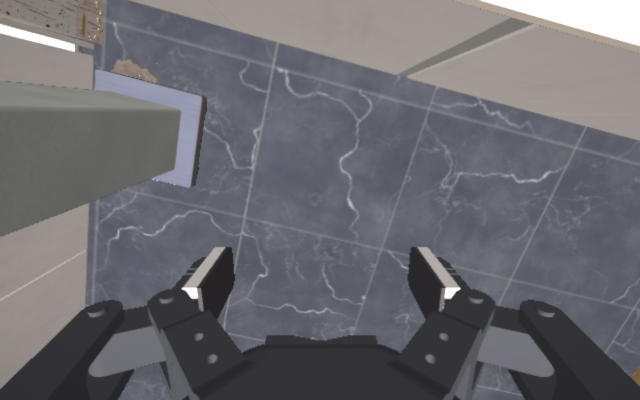

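The top view shows the carrier at about px (320,222): the box sits at its left (+y) end at (289,228), the grey canister at (358,229), and the folded handle with its brown grip at (326,182). There are two candidates for the canister. The grey one at (358,229) stands in the bay, so it fits; the orange one at (416,217) outside the carrier is the look-alike. I'll confirm this in an enlarged crop.

```bash
cat > h.py <<'E'
import numpy as np, cv2
from scipy.spatial.transform import Rotation as R
def ray(c,uv):
    uv=np.atleast_2d(np.array(uv,float)); K=c["mtx"]
    d=np.stack([(uv[:,0]-K[0,2])/K[0,0],(uv[:,1]-K[1,2])/K[1,1]],1)
    s=d.copy()
    for _ in range(20): s=d/(1+c["k1"]*(s**2).sum(1,keepdims=True))
    dc=np.c_[s[:,0],-s[:,1],-np.ones(len(s))]
    V=c["view"];Rm=V[:3,:3];o=-Rm.T@V[:3,3]
    return o,dc@Rm
def plane(c,uv,z):
    o,d=ray(c,uv); return o+d*((z-o[2])/d[:,2])[:,None]
def proj(c,P):
    P=np.atleast_2d(P);V=c["view"];q=P@V[:3,:3].T+V[:3,3]
    s=np.c_[q[:,0]/-q[:,2],-q[:,1]/-q[:,2]]
    s=s*(1+c["k1"]*(s**2).sum(1,keepdims=True));K=c["mtx"]
    return np.c_[s[:,0]*K[0,0]+K[0,2],s[:,1]*K[1,1]+K[1,2]]
def tri(c1,u1,c2,u2):
    out=[];gap=[]
    for a,b in zip(np.atleast_2d(u1),np.atleast_2d(u2)):
        o1,d1=ray(c1,a);o2,d2=ray(c2,b);d1=d1[0];d2=d2[0]
        t=np.linalg.lstsq(np.c_[d1,-d2],o2-o1,rcond=None)[0]
        p=o1+t[0]*d1;q=o2+t[1]*d2;out.append((p+q)/2);gap.append(np.linalg.norm(p-q))
    return np.array(out),np.array(gap)
E
python3 - <<'E'
import cv2
from h import *
from plant import robot
im=cv2.imread("pics/top0.png");cv2.imwrite("pics/top0c.png",cv2.resize(im[160:260,240:440],None,fx=4,fy=4,interpolation=cv2.INTER_CUBIC))
im=cv2.imread("pics/scene0.png");cv2.imwrite("pics/scene0c.png",cv2.resize(im[150:310,235:395],None,fx=3.75,fy=3.75,interpolation=cv2.INTER_CUBIC))
print(R.from_rotvec(robot.get_obs()["tool_rot"]).as_matrix().round(3))
E
```

```text
[[ 0.244 -0.     0.97 ]
 [-0.97   0.001  0.244]
 [-0.001 -1.     0.   ]]
```

View pics/top0c.png

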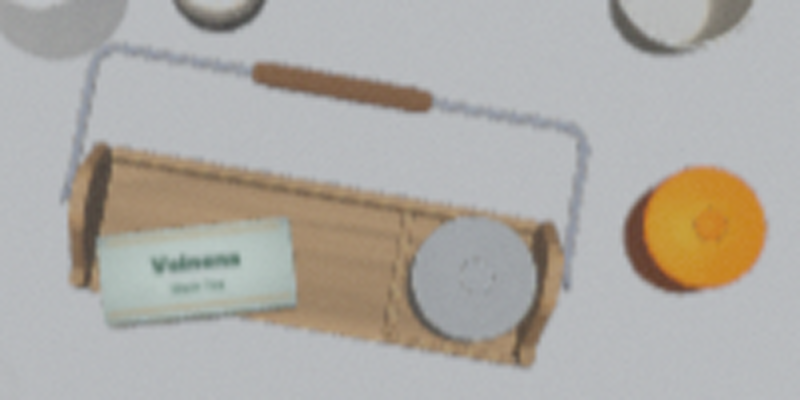

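View pics/scene0c.png

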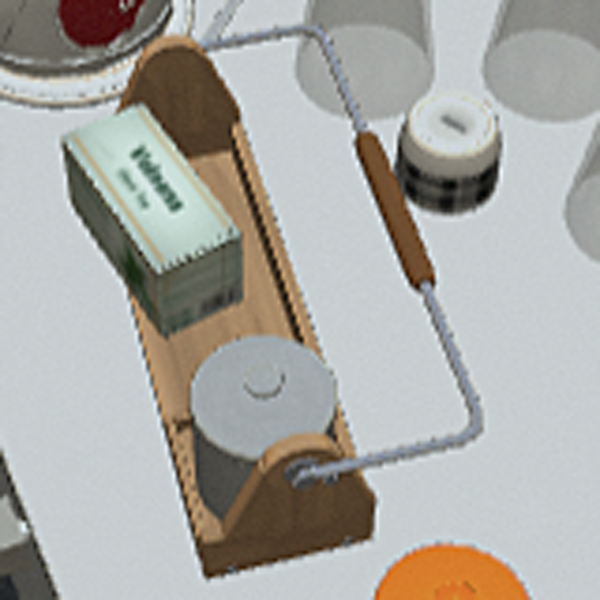

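Confirmed: the grey canister stands in the bay, the green "Volnona" box is askew and sticks out of the front, and the orange one is outside. Next I measure by colour masks and triangulation.

```bash
python3 - <<'E'
from h import *
from plant import calibration
ct,cs=calibration("top"),calibration("scene")
T=lambda a:np.array(a)/4+[240,160]
S=lambda a:np.array(a)/3.75+[235,150]
# grip by colour mask
for n,c in(("top",ct),("scene",cs)):
    im=cv2.imread(f"pics/{n}0.png");hsv=cv2.cvtColor(im,cv2.COLOR_BGR2HSV)
    m=cv2.inRange(hsv,(3,110,40),(14,220,150)); 
    k,l,st,ce=cv2.connectedComponentsWithStats(m)
    for i in range(1,k):
        if st[i,4]>40:
            pts=np.argwhere(l==i)[:,::-1].astype(np.float32); r=cv2.minAreaRect(pts)
            print(n,st[i],ce[i].round(1),[tuple(np.round(x,1)) for x in cv2.boxPoints(r)])
p,g=tri(ct,T([(254,73),(431,101)]),cs,S([(368,138),(426,282)]));print("grip",p.round(4),g.round(4),np.linalg.norm(p[0]-p[1]))
p,g=tri(ct,T([(98,236),(290,218),(297,306),(112,326)]),cs,S([(65,140),(140,105),(240,235),(158,275)]));print("box",p.round(4),g.round(4))
# carrier top-view: outer base corners etc
print("base -y front/back", plane(cs,S([(208,577),(373,535)]),0).round(4))
print("end board tops top view",plane(ct,T([(103,145),(78,285),(550,225),(527,363)]),0.046).round(4))
p,g=tri(ct,T([(476,275)]),cs,S([(264,376)]));print("knob",p,g)
print("top cam",-ct["view"][:3,:3].T@ct["view"][:3,3])
E
```

```text
top [397 208  14  24  93] [401.  221.9] [(np.float32(393.5), np.float32(211.0)), (np.float32(402.0), np.float32(208.0)), (np.float32(410.0), np.float32(231.0)), (np.float32(401.5), np.float32(234.0))]
scene [330 185  20  41 191] [339.5 205.4] [(np.float32(328.7), np.float32(186.7)), (np.float32(335.1), np.float32(184.2)), (np.float32(350.7), np.float32(223.1)), (np.float32(344.3), np.float32(225.7))]
scene [334 322  37  27 353] [351.4 338. ] [(np.float32(330.8), np.float32(343.4)), (np.float32(336.0), np.float32(322.0)), (np.float32(371.8), np.float32(330.7)), (np.float32(366.6), np.float32(352.0))]
grip [[ 0.6247 -0.2793  0.0966]
 [ 0.6084 -0.3882  0.0985]] [0.0042 0.0016] 0.11020722540863635
box [[ 0.4985 -0.1786  0.0575]
 [ 0.5049 -0.2991  0.1994]
 [ 0.5036 -0.3165  0.1054]
 [ 0.4956 -0.1883 -0.0768]] [0.0493 0.038  0.0508 0.0506]
base -y front/back [[ 0.4529 -0.4545  0.    ]
 [ 0.5447 -0.4671  0.    ]]
end board tops top view [[ 0.5823 -0.1823  0.046 ]
 [ 0.4924 -0.1698  0.046 ]
 [ 0.5378 -0.4691  0.046 ]
 [ 0.4499 -0.4551  0.046 ]]
knob [[ 0.50137618 -0.4161042   0.10912463]] [0.00189084]
top cam [ 0.42410787 -0.30181969  1.24442575]
```

```bash
cat >> h.py <<'E'
class Car:
    def __init__(s,o,yaw): s.o=np.array(o);s.yaw=yaw;s.R=R.from_euler('z',yaw).as_matrix()
    def inv(s,p): return (np.atleast_2d(p)-[s.o[0],s.o[1],0])@s.R
    def fwd(s,p): return np.atleast_2d(p)@s.R.T+[s.o[0],s.o[1],0]
E
python3 - <<'E'
from h import *
from plant import calibration
ct,cs=calibration("top"),calibration("scene")
T=lambda a:np.array(a)/4+[240,160]
S=lambda a:np.array(a)/3.75+[235,150]
C=Car((0.5157,-0.3188),-0.151)
p,g=tri(ct,T([(98,236),(290,218),(297,306),(112,326)]),cs,S([(140,105),(240,235),(158,275),(65,140)]));print("box",p.round(4),g.round(4))
print(C.inv(p).round(4));q=C.inv(plane(ct,T([(98,236),(290,218),(297,306),(112,326)]),.077));print(q.round(4),q.mean(0))
# check overlay
im=cv2.imread("pics/top0.png");sc=cv2.imread("pics/scene0.png")
P=[(x,y,0) for x in(-.047,.047) for y in(-.15,.15)]+[(.102,y,.095) for y in(-.05,.05)]+[(-.045,y,.012) for y in (-.14,.14)]+[(-.047,-.15,.046),(.047,-.15,.046),(.047,.15,.046),(-.047,.15,.046),(.012+.029,.14,.037),(.041,-.14,.037)]
for n,I,c,f,o in(("t",im,ct,4,(240,160)),("s",sc,cs,3.75,(235,150))):
    w=200 if n=="t" else 160;h=100 if n=="t" else 160
    J=cv2.resize(I[o[1]:o[1]+h,o[0]:o[0]+w],None,fx=f,fy=f,interpolation=cv2.INTER_CUBIC)
    for u in proj(c,C.fwd(P)): cv2.drawMarker(J,tuple(int(v) for v in (u-o)*f),(0,0,255),0,12,1)
    cv2.imwrite(f"pics/ov_{n}.png",J)
E
```

```text
box [[ 0.521  -0.1843  0.0766]
 [ 0.5357 -0.3031  0.0784]
 [ 0.4826 -0.3091  0.0756]
 [ 0.4675 -0.1956  0.0794]] [0.0006 0.0011 0.0034 0.0034]
[[-0.015   0.1338  0.0766]
 [ 0.0174  0.0185  0.0784]
 [-0.0342  0.0047  0.0756]
 [-0.0662  0.1145  0.0794]]
[[-0.0147  0.1337  0.077 ]
 [ 0.017   0.0186  0.077 ]
 [-0.036   0.0048  0.077 ]
 [-0.0678  0.1149  0.077 ]] [-0.02539425  0.06799399  0.077     ]
```

View pics/ov_t.png

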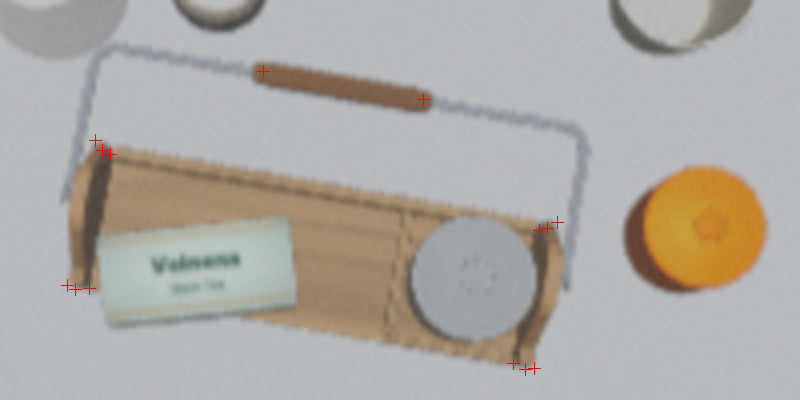

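View pics/ov_s.png

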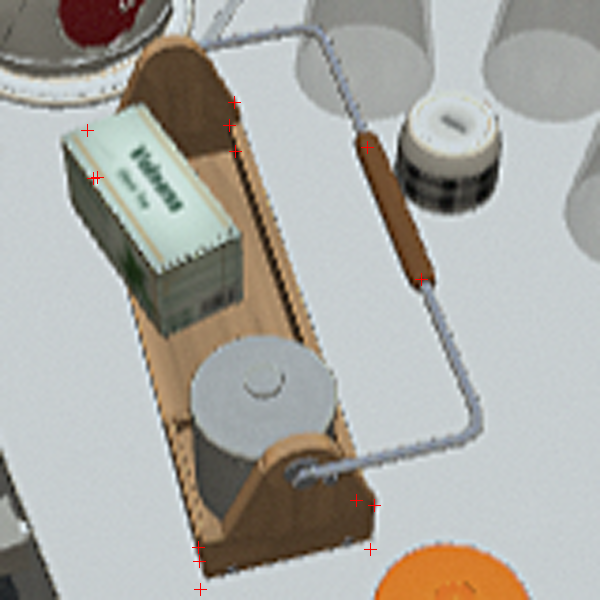

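Carrier fit: the origin is at (0.516, -0.319), yaw -0.151. The grip height is 0.0975 against 0.095 stated, and the box top is 0.0775 against 0.077 stated. The box centre is at about (-25, 68) mm, askew by 15°. Next I check the bystanders and work out the first move.

```bash
cat >> h.py <<'E'
def state():
    from plant import robot
    o=robot.get_obs();M=R.from_rotvec(o["tool_rot"]).as_matrix();return o,M
def togo(C,target,yawoff=0):
    """target TCP in carrier frame; tool x wanted = -carrier y turned by yawoff deg about world z.
    returns shift in present tool axes (mm) and turn (deg)"""
    o,M=state();w=C.fwd(target)[0];d=(w-o["position"])*1000
    yaw=np.degrees(np.arctan2(M[1,0],M[0,0]));want=np.degrees(C.yaw)-90+yawoff
    t=-((want-yaw+180)%360-180)
    a=np.radians(want);Mw=np.c_[[np.cos(a),np.sin(a),0],[0,0,-1],[-np.sin(a),np.cos(a),0]]
    print("TCP carrier mm",(C.inv(o["position"])[0]*1000).round(1),"world",o["position"].round(4),"t",round(o["time"],2),"F",o["ft_force"].round(1),"w",round(o["width"],3))
    print("shift now-axes",(M.T@d).round(1),"turn",round(t,2),"| shift if turned first",(Mw.T@d).round(1))
C0=Car((0.5157,-0.3188),-0.151)
E
python3 - <<'E'
from h import *
from plant import calibration
ct=calibration("top")
C=C0
for n,uv,z in(("cup",(294,152),.053),("tumblerL",(251,152),.1),("tumbR",(326,117),.1),("tumb",(273,110),.1),("orange",(417,216),.1),("kettlebase",(237,222),0.02),("edge",(300,277),0),("handles",(322,280),0)):
    p=plane(ct,[uv],z);print(n,p.round(3),C.inv(p).round(3))
togo(C,(-0.115,0.080,0.14))
E
```

```text
cup [[ 0.698 -0.251  0.053]] [[0.17  0.094 0.053]]
tumblerL [[ 0.685 -0.147  0.1  ]] [[0.141 0.195 0.1  ]]
tumbR [[ 0.779 -0.331  0.1  ]] [[0.262 0.028 0.1  ]]
tumb [[ 0.793 -0.198  0.1  ]] [[0.256 0.161 0.1  ]]
orange [[ 0.536 -0.558  0.1  ]] [[ 0.056 -0.233  0.1  ]]
kettlebase [[ 0.517 -0.108  0.02 ]] [[-0.031  0.209  0.02 ]]
edge [[ 0.379 -0.275  0.   ]] [[-0.142  0.023  0.   ]]
handles [[ 0.372 -0.332  0.   ]] [[-0.14  -0.035  0.   ]]
TCP carrier mm [-315.8 -338.4  230.8] world [ 0.1526 -0.6058  0.2308] t 0.15 F [-0.1  0.  -0.8] w 1.002
shift now-axes [-307.8   91.1  347.1] turn 22.79 | shift if turned first [-418.4   90.8  200.8]
```

move_arm:
  steps:
    - [[0,0,0],7.6]
    - [[0,0,0],7.6]
    - [[0,0,0],7.6]
    - [[-40,0,20],0]
    - [[-40,0,20],0]
    - [[-40,0,20],0]
    - [[-40,0,20],0]
    - [[-40,0,20],0]
  claw: 60

```text
time: 0.95
position: [0.2823, -0.4218, 0.2312]
tool_rot: [-1.134, 1.32, -1.32]
ft_force: [1.3, -0.3, 0.5]
width: 0.703
```

move_arm:
  steps:
    - [[-40,0,20],0]
    - [[-40,0,20],0]
    - [[-40,0,20],0]
    - [[-40,0,20],0]
    - [[-40,0,20],0]
    - [[0,0,0],0]
    - [[0,0,0],0]

```text
time: 1.65
position: [0.411, -0.24, 0.2312]
tool_rot: [-1.135, 1.318, -1.318]
ft_force: [0.5, -0.4, -0.4]
width: 0.703
```

```bash
python3 - <<'E'
from h import *
from plant import get_image
togo(C0,(-0.115,0.080,0.14))
cv2.imwrite("pics/w1.png",get_image("wrist"));cv2.imwrite("pics/s1.png",get_image("scene"))
E
```

```text
TCP carrier mm [-115.4   62.2  231.2] world [ 0.411  -0.24    0.2312] t 1.65 F [ 0.5 -0.4 -0.4] w 0.703
shift now-axes [-17.8  91.2   0.4] turn 0.13 | shift if turned first [-17.8  91.2   0.4]
```

View pics/w1.png

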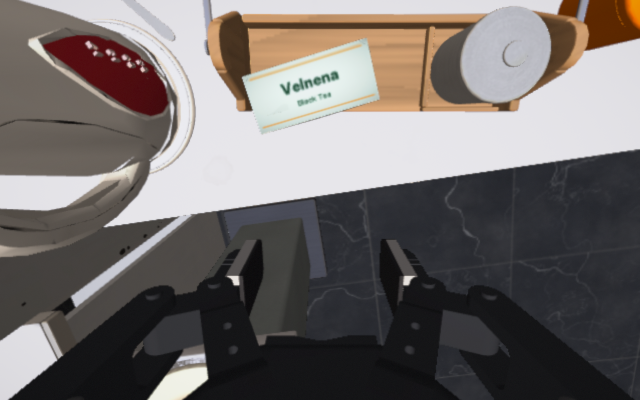

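View pics/s1.png

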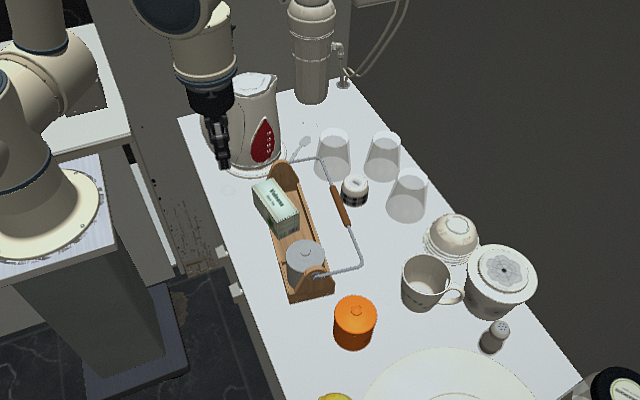

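The wrist view agrees: box at (310,85), canister at (505,55), kettle well to the left. I descend in front of the box.

move_arm:
  steps:
    - [[-14,30,0],0]
    - [[0,40,0],0]
    - [[0,40,0],0]
    - [[0,40,0],0]
    - [[0,40,0],0]
    - [[0,12,0],0]
    - [[0,0,0],0]

```text
time: 2.45
position: [0.4113, -0.2274, 0.0275]
tool_rot: [-1.134, 1.324, -1.318]
ft_force: [0.1, -0.9, -1.0]
width: 0.706
```

```bash
python3 - <<'E'
from h import *
from plant import get_image
togo(C0,(-0.017-.011,0.078,0.028))
cv2.imwrite("pics/w2.png",get_image("wrist"));s=get_image("scene");cv2.imwrite("pics/s2.png",cv2.resize(s[100:320,180:400],None,fx=2.7,fy=2.7,interpolation=cv2.INTER_CUBIC))
E
```

```text
TCP carrier mm [-117.    74.7   27.5] world [ 0.4113 -0.2274  0.0275] t 2.45 F [ 0.1 -0.9 -1. ] w 0.706
shift now-axes [-3.5 -0.7 89. ] turn -0.12 | shift if turned first [-3.3 -0.5 89. ]
```

View pics/w2.png

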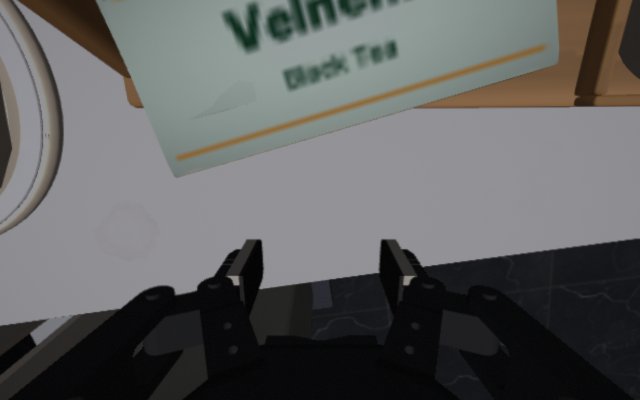

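View pics/s2.png

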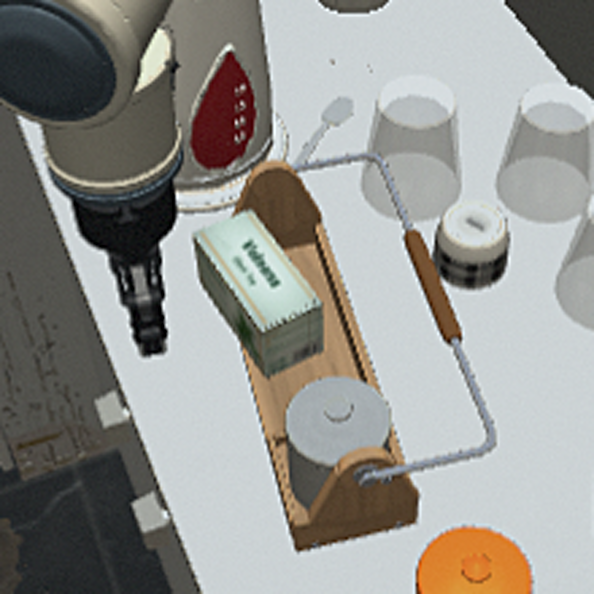

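The fingers stand at the front of the box, low, on open table. I push it in slowly.

move_arm:
  steps:
    - [[0,0,25],0]
    - [[0,0,8],0]
    - [[0,0,8],0]
    - [[0,0,8],0]
    - [[0,0,8],0]
    - [[0,0,8],0]
    - [[0,0,8],0]
    - [[0,0,6],0]

```text
time: 3.35
position: [0.4914, -0.2388, 0.0293]
tool_rot: [-1.134, 1.32, -1.319]
ft_force: [-4.0, 1.5, 5.1]
width: 0.702
```

```bash
python3 - <<'E'
from h import *
from plant import get_image
togo(C0,(-0.017-.011,0.078,0.028))
cv2.imwrite("pics/w3.png",get_image("wrist"));s=get_image("scene");cv2.imwrite("pics/s3.png",cv2.resize(s[100:320,180:400],None,fx=2.7,fy=2.7,interpolation=cv2.INTER_CUBIC))
E
```

```text
TCP carrier mm [-36.1  75.4  29.3] world [ 0.4914 -0.2388  0.0293] t 3.35 F [-4.   1.5  5.1] w 0.702
shift now-axes [-2.6  1.3  8.1] turn -0.0 | shift if turned first [-2.6  1.3  8.1]
```

View pics/w3.png

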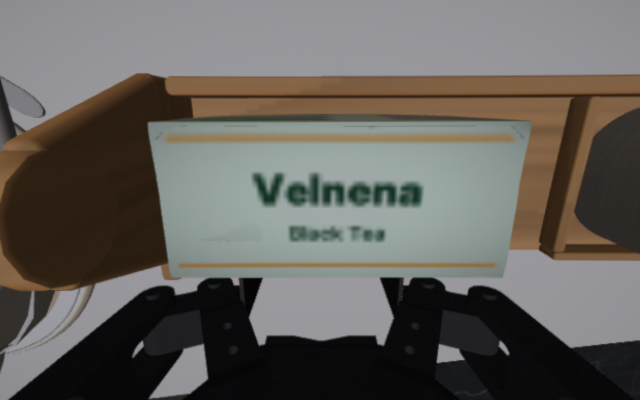

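View pics/s3.png

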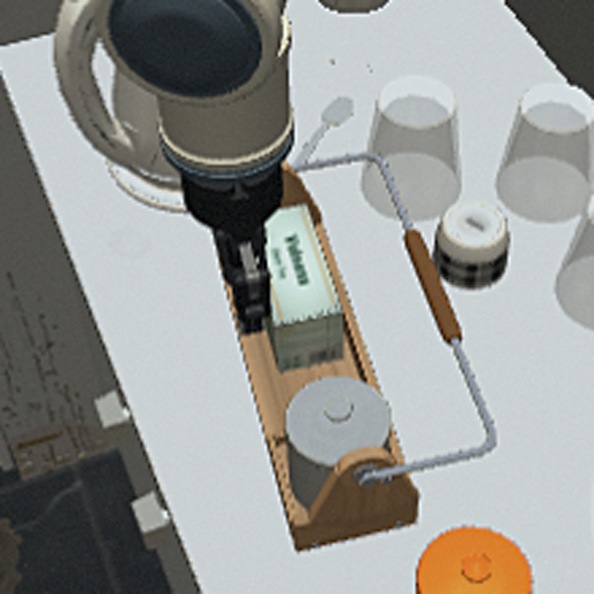

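```bash
cat >> h.py <<'E'
def meas(C,uv,z,cam="wrist"):
    from plant import calibration
    c=calibration(cam);q=C.inv(plane(c,uv,z))*1000;print(cam,z,q[:,:2].round(1).tolist())
E
python3 - <<'E'
from h import *
from plant import get_image
meas(C0,[(149,123),(530,122),(503,276),(172,277)],.077)
meas(C0,[(170,78),(635,77),(170,94),(560,97)],.037)   # rail top outer / inner
im=get_image("top");cv2.imwrite("pics/t3.png",cv2.resize(im[160:260,240:440],None,fx=4,fy=4,interpolation=cv2.INTER_CUBIC))
E
```

```text
wrist 0.077 [[31.2, 128.3], [31.4, 9.8], [-22.6, 8.8], [-23.0, 128.8]]
wrist 0.037 [[48.2, 138.8], [48.0, -57.3], [41.8, 139.7], [40.3, -28.2]]
```

View pics/t3.png

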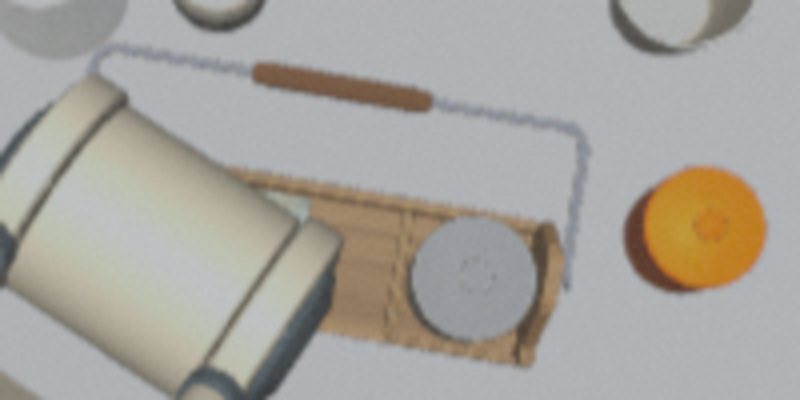

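The box is square to the rail now, with its centre at about (4, 69) mm. It needs about 8 mm more in x, then 10 mm in +y.

move_arm:
  steps:
    - [[0,0,4],0]
    - [[0,0,3],0]
    - [[0,0,2],0]
    - [[0,0,1],0]
    - [[0,0,0],0]

```text
time: 4.0
position: [0.4991, -0.2397, 0.0293]
tool_rot: [-1.135, 1.323, -1.318]
ft_force: [-10.7, 1.2, 11.0]
width: 0.702
```

```bash
python3 - <<'E'
from h import *
from plant import get_image
togo(C0,(-0.017-.011,0.078,0.028))
cv2.imwrite("pics/w4.png",get_image("wrist"))
E
```

```text
TCP carrier mm [-28.3  75.7  29.3] world [ 0.4991 -0.2397  0.0293] t 4.0 F [-10.7   1.2  11. ] w 0.702
shift now-axes [-2.3  1.3  0.3] turn -0.02 | shift if turned first [-2.3  1.3  0.3]
```

View pics/w4.png

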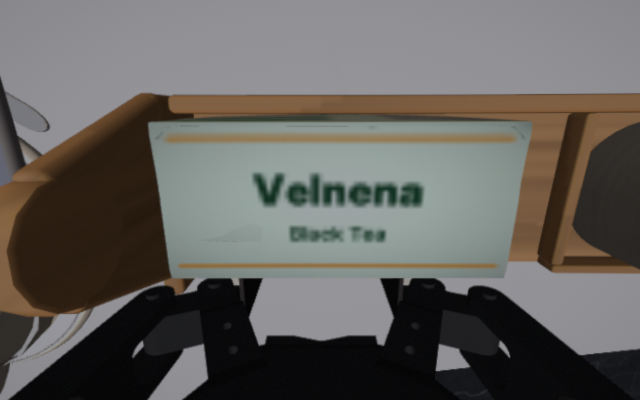

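move_arm:
  steps:
    - [[0,0,-6],0]
    - [[0,0,-15],0]
    - [[0,0,-10],0]
    - [[0,0,0],0]

```text
time: 4.45
position: [0.4686, -0.2352, 0.0292]
tool_rot: [-1.134, 1.321, -1.319]
ft_force: [-0.3, 0.8, 0.0]
width: 0.705
```

```bash
python3 - <<'E'
from h import *
from plant import get_image
togo(C0,(-0.017-.011,0.078,0.028))
cv2.imwrite("pics/w5.png",get_image("wrist"))
s=get_image("scene");cv2.imwrite("pics/s5.png",cv2.resize(s[100:320,180:400],None,fx=2.7,fy=2.7,interpolation=cv2.INTER_CUBIC))
E
```

```text
TCP carrier mm [-59.1  75.6  29.2] world [ 0.4686 -0.2352  0.0292] t 4.45 F [-0.3  0.8  0. ] w 0.705
shift now-axes [-2.4  1.1 31.1] turn -0.04 | shift if turned first [-2.4  1.2 31.1]
```

View pics/w5.png

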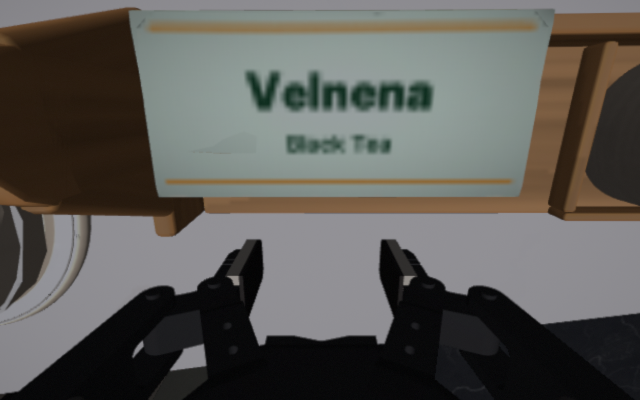

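View pics/s5.png

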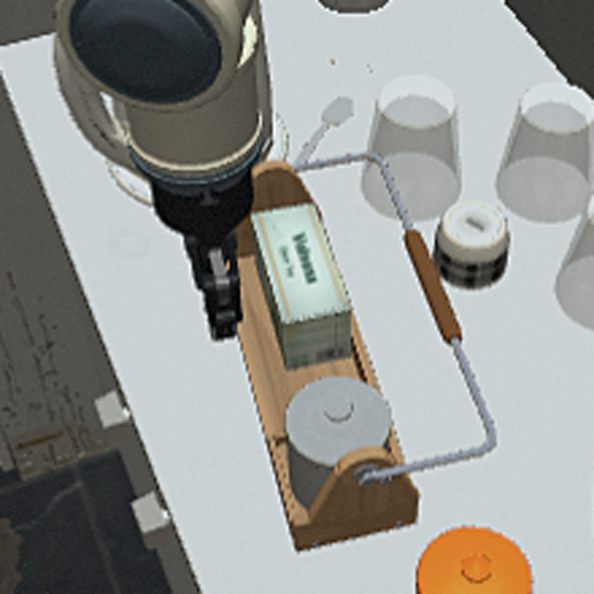

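```bash
python3 - <<'E'
from h import *
meas(C0,[(130,11),(553,10),(520,197),(160,197)],.077)
meas(C0,[(205,211),(550,214)],.006)
meas(C0,[(205,197),(550,205)],.012)
E
```

```text
wrist 0.077 [[39.9, 128.3], [39.9, 9.6], [-14.7, 8.2], [-14.6, 128.5]]
wrist 0.006 [[-43.8, 143.4], [-45.8, -60.8]]
wrist 0.012 [[-33.4, 140.0], [-38.3, -54.7]]
```

move_arm:
  steps:
    - [[0,-40,0],0]
    - [[0,-40,0],0]
    - [[0,-30,0],0]
    - [[30,0,22],0]
    - [[30,0,22],0]
    - [[31,0,22],0]
    - [[0,0,0],0]
    - [[0,0,0],0]
  claw: 0

```text
time: 5.35
position: [0.522, -0.336, 0.1389]
tool_rot: [-1.133, 1.32, -1.32]
ft_force: [-0.7, 1.0, -0.1]
width: 0.002
```

```bash
python3 - <<'E'
from h import *
from plant import get_image
togo(C0,(0.008,-.016,0.045))
cv2.imwrite("pics/w6.png",get_image("wrist"))
E
```

```text
TCP carrier mm [  8.8 -16.1 138.9] world [ 0.522  -0.336   0.1389] t 5.35 F [-0.7  1.  -0.1] w 0.002
shift now-axes [-0.1 93.9 -0.8] turn -0.05 | shift if turned first [-0.1 93.9 -0.8]
```

View pics/w6.png

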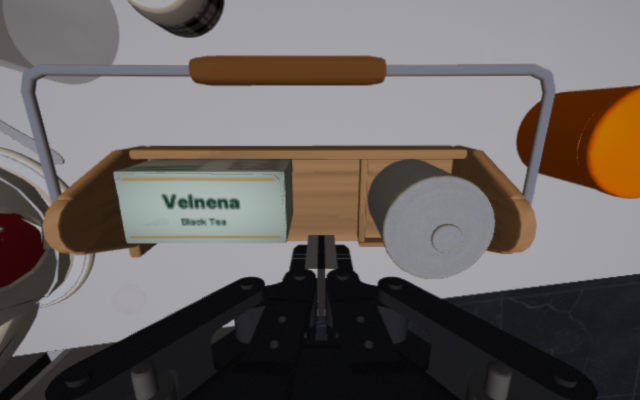

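Box x is home: its centre measures about 12.6 mm. The gap at (325,200) between box and divider is free, so the closed fingers descend there.

move_arm:
  steps:
    - [[0,30,0],0]
    - [[0,30,0],0]
    - [[0,20,0],0]
    - [[0,10,0],0]
    - [[0,0,0],0]

```text
time: 5.9
position: [0.521, -0.3345, 0.0484]
tool_rot: [-1.135, 1.321, -1.317]
ft_force: [-0.1, 0.1, 0.8]
width: 0.001
```

```bash
python3 - <<'E'
from h import *
from plant import get_image
togo(C0,(0.008,.004,0.045))
cv2.imwrite("pics/w7.png",get_image("wrist"))
s=get_image("scene");cv2.imwrite("pics/s7.png",cv2.resize(s[100:320,180:400],None,fx=2.7,fy=2.7,interpolation=cv2.INTER_CUBIC))
E
```

```text
TCP carrier mm [  7.6 -14.7  48.4] world [ 0.521  -0.3345  0.0484] t 5.9 F [-0.1  0.1  0.8] w 0.001
shift now-axes [-18.7   3.4   0.4] turn 0.02 | shift if turned first [-18.7   3.4   0.4]
```

View pics/w7.png

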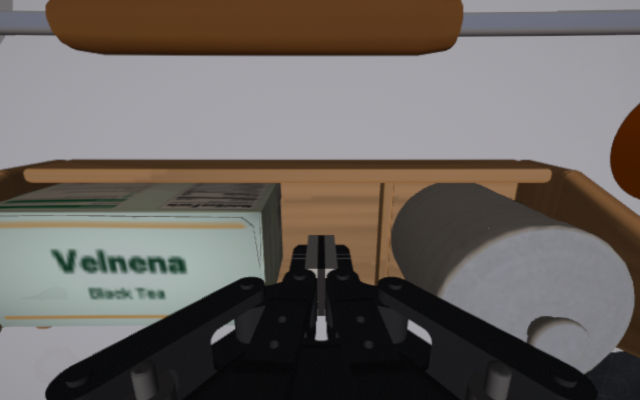

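View pics/s7.png

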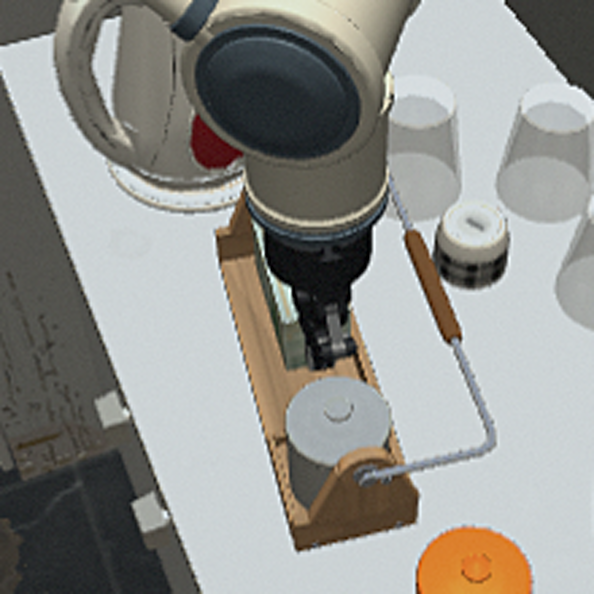

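move_arm:
  steps:
    - [[-5,0,0],0]
    - [[-4,0,0],0]
    - [[-4,0,0],0]
    - [[0,0,0],0]

```text
time: 6.4
position: [0.5238, -0.3221, 0.0497]
tool_rot: [-1.134, 1.319, -1.32]
ft_force: [-0.3, 0.2, -0.4]
width: -0.005
```

```bash
python3 - <<'E'
from h import *
from plant import get_image
togo(C0,(0.008,.004,0.045))
cv2.imwrite("pics/w8.png",get_image("wrist"))
E
```

```text
TCP carrier mm [ 8.5 -2.1 49.7] world [ 0.5238 -0.3221  0.0497] t 6.4 F [-0.3  0.2 -0.4] w -0.005
shift now-axes [-6.1  4.7 -0.5] turn 0.02 | shift if turned first [-6.1  4.7 -0.5]
```

View pics/w8.png

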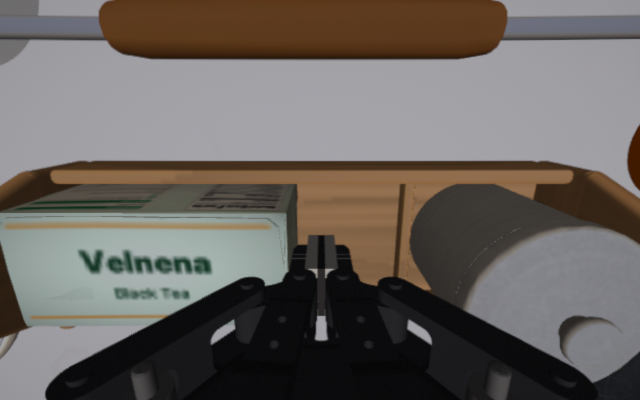

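move_arm:
  steps:
    - [[-4,0,0],0]
    - [[-4,0,0],0]
    - [[-3,0,0],0]
    - [[0,0,0],0]

```text
time: 6.85
position: [0.5254, -0.3115, 0.0493]
tool_rot: [-1.134, 1.319, -1.32]
ft_force: [0.7, -0.4, 1.2]
width: 0.0
```

```bash
python3 - <<'E'
from h import *
from plant import get_image
togo(C0,(0.008,.004,0.045))
cv2.imwrite("pics/w9.png",get_image("wrist"))
E
```

```text
TCP carrier mm [ 8.5  8.7 49.3] world [ 0.5254 -0.3115  0.0493] t 6.85 F [ 0.7 -0.4  1.2] w 0.0
shift now-axes [ 4.7  4.3 -0.5] turn 0.01 | shift if turned first [ 4.7  4.3 -0.5]
```

View pics/w9.png

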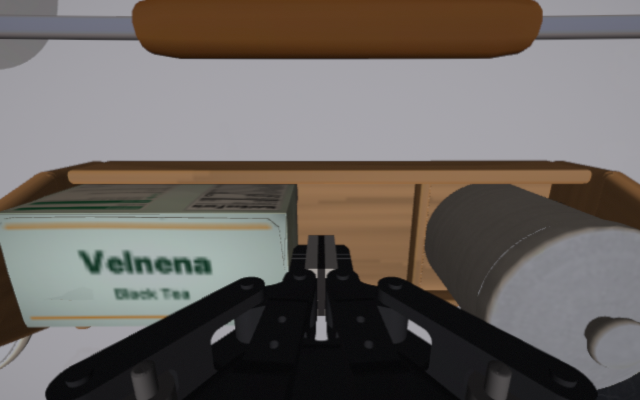

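```bash
python3 - <<'E'
from h import *
meas(C0,[(280,220),(4,221),(30,322)],.077)
meas(C0,[(100,162),(557,161)],.037)
E
```

```text
wrist 0.077 [[35.4, 25.2], [35.1, 138.1], [-14.0, 140.8]]
wrist 0.037 [[52.8, 124.2], [53.2, -115.4]]
```

```bash
python3 - <<'E'
from h import *
from plant import calibration
c=calibration("wrist");V=c["view"];print((C0.inv(-V[:3,:3].T@V[:3,3])*1000).round(1), V[:3,:3].round(3), C0.R.round(3))
for p in [(41,140,77),(41,18,77),(-17,140,77),(-17,18,77),(41,18,37),(48,140,37),(41,-60,37),(48,-140,37),(102,50,95),(102,-50,95)]:
    print(p,proj(c,C0.fwd(np.array(p)/1000)).round(1))
im=cv2.imread("pics/w9.png");cv2.imwrite("pics/w9c.png",cv2.resize(im[140:340,0:320],None,fx=2.5,fy=2.5,interpolation=cv2.INTER_CUBIC))
E
```

```text
[[ 78.8   8.1 192.1]] [[-0.151 -0.989 -0.001]
 [ 0.949 -0.145 -0.281]
 [ 0.278 -0.043  0.96 ]] [[ 0.989  0.15   0.   ]
 [-0.15   0.989 -0.   ]
 [-0.     0.     1.   ]]
(41, 140, 77) [[ -5.3 207.3]]
(41, 18, 77) [[297.  207.1]]
(-17, 140, 77) [[ 33.6 327.4]]
(-17, 18, 77) [[299.8 326. ]]
(41, 18, 37) [[302.8 183.9]]
(48, 140, 37) [[ 71.6 171. ]]
(41, -60, 37) [[447.6 183.9]]
(48, -140, 37) [[602.3 170.8]]
(102, 50, 95) [[177.3  27.5]]
(102, -50, 95) [[521.2  26.8]]
```

View pics/w9c.png

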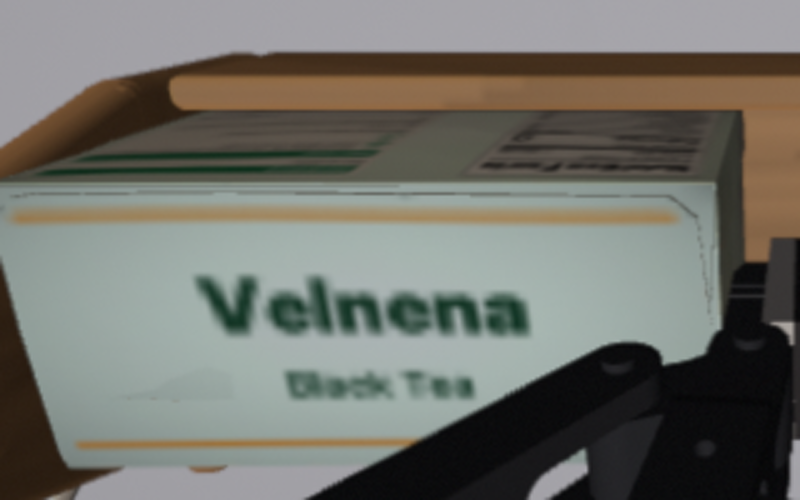

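The box end reads about 3–4 mm beyond its home in the old frame, and the rail ends read shifted the same way. So the box is against the end board and nudged the carrier about 3 mm. I back off and re-measure.

move_arm:
  steps:
    - [[10,0,0],0]
    - [[6,-10,0],0]
    - [[0,-40,0],0]
    - [[0,-45,0],0]
    - [[0,-45,-20],0]
    - [[0,-30,-30],0]
    - [[0,0,0],0]

```text
time: 7.6
position: [0.4721, -0.3212, 0.2242]
tool_rot: [-1.133, 1.316, -1.325]
ft_force: [-0.3, 0.4, 0.1]
width: 0.001
```

```bash
python3 - <<'E'
from h import *
from plant import get_image,calibration
togo(C0,(0.008,.004,0.045))
c=calibration("wrist");im=get_image("wrist");cv2.imwrite("pics/w10.png",im)
t=get_image("top");cv2.imwrite("pics/t10.png",t);s=get_image("scene");cv2.imwrite("pics/s10.png",s)
P=[(x,y,77) for x in(-17,41) for y in(18,140)]+[(41,y,37) for y in(-140,-60,0,140)]+[(-45,y,12) for y in(-54,140)]+[(-47,150,46),(-47,-150,46),(47,150,46),(47,-150,46),(102,50,95),(102,-50,95)]
u=proj(c,C0.fwd(np.array(P)/1000));print(np.c_[P,u.round(0)])
J=im.copy()
for q in u: cv2.drawMarker(J,tuple(int(round(v)) for v in q),(0,0,255),0,8,1)
ys=slice(60,360)
cv2.imwrite("pics/w10o.png",cv2.resize(J,(800,500),interpolation=cv2.INTER_CUBIC))
E
```

```text
TCP carrier mm [-42.8  -8.9 224.2] world [ 0.4721 -0.3212  0.2242] t 7.6 F [-0.3  0.4  0.1] w 0.001
shift now-axes [-13.6 179.4  49.9] turn -0.08 | shift if turned first [-12.9 179.2  50.8]
[[ -17.   18.   77.  293.  159.]
 [ -17.  140.   77.  168.  159.]
 [  41.   18.   77.  291.   97.]
 [  41.  140.   77.  159.   97.]
 [  41. -140.   37.  444.   98.]
 [  41.  -60.   37.  368.   99.]
 [  41.    0.   37.  311.   99.]
 [  41.  140.   37.  179.   99.]
 [ -45.  -54.   12.  357.  174.]
 [ -45.  140.   12.  198.  174.]
 [ -47.  150.   46.  177.  182.]
 [ -47. -150.   46.  447.  181.]
 [  47.  150.   46.  164.   92.]
 [  47. -150.   46.  458.   92.]
 [ 102.   50.   95.  247.   16.]
 [ 102.  -50.   95.  370.   16.]]
```

View pics/w10o.png

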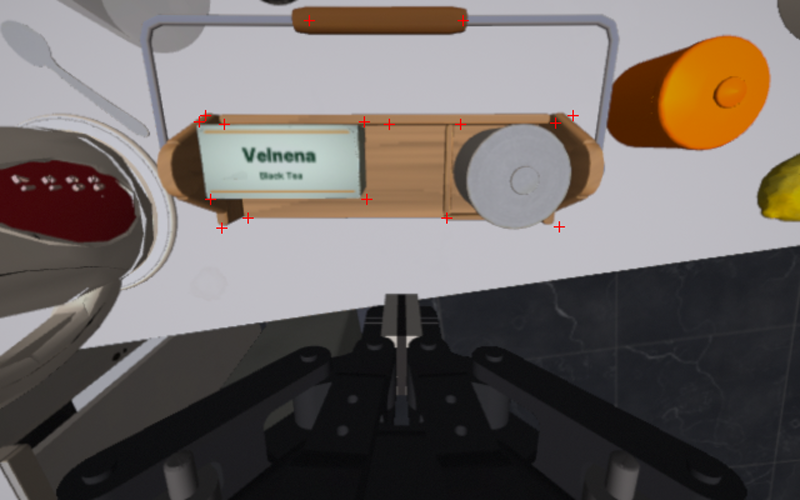

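```bash
python3 - <<'E'
import cv2
im=cv2.imread("pics/w10.png");cv2.imwrite("pics/w10c.png",cv2.resize(im[80:190,120:310],None,fx=4.2,fy=4.2,interpolation=cv2.INTER_CUBIC))
im=cv2.imread("pics/t10.png");cv2.imwrite("pics/t10c.png",cv2.resize(im[160:260,240:440],None,fx=4,fy=4,interpolation=cv2.INTER_CUBIC))
E
```

```text
(no output)
```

View pics/w10c.png

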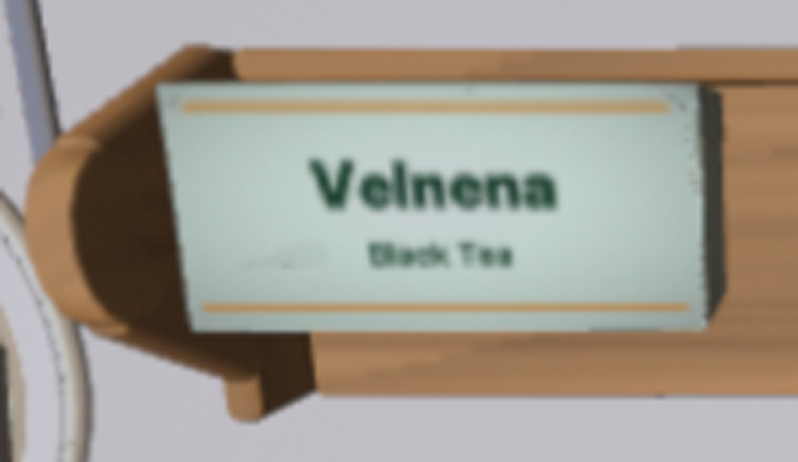

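View pics/t10c.png

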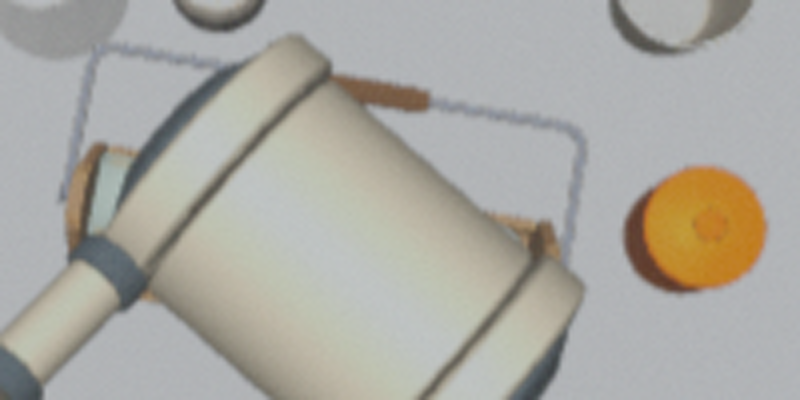

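Box +y end reads about 142.5 mm and the end-board inner face 143.4 mm in the old frame. So the box is flush, and the carrier has shifted about 3 mm in +y. I turn the jaws across the grip and move above it.

move_arm:
  steps:
    - [[0,0,0],-8]
    - [[0,0,0],-8]
    - [[0,0,0],-8]
    - [[0,0,0],-8]
    - [[0,0,0],-8]
    - [[0,0,0],-8]
    - [[0,0,0],-8]
    - [[0,0,0],-8]
  claw: 45

```text
time: 8.55
position: [0.4736, -0.32, 0.2177]
tool_rot: [-1.518, 0.471, -0.467]
ft_force: [0.6, -0.1, 0.3]
width: 0.528
```

move_arm:
  steps:
    - [[0,0,0],-8]
    - [[0,0,0],-8]
    - [[0,0,0],-5]
    - [[0,0,0],-5]
    - [[35,0,0],0]
    - [[35,0,0],0]
    - [[35,0,0],0]
    - [[0,0,0],0]

```text
time: 9.35
position: [0.5808, -0.336, 0.217]
tool_rot: [-1.567, 0.118, -0.117]
ft_force: [-1.2, 0.5, -0.4]
width: 0.527
```

```bash
python3 - <<'E'
from h import *
from plant import get_image,calibration
C1=Car(C0.fwd((0,.003,0))[0][:2],C0.yaw)
togo(C1,(0.102,0,0.076),90)
cv2.imwrite("pics/w11.png",get_image("wrist"));t=get_image("top")
cv2.imwrite("pics/s11.png",get_image("scene"))
c=calibration("wrist");print(proj(c,C1.fwd([(.102,y,.095) for y in (-.05,0,.05)])).round(1))
cv2.imwrite("pics/t11c.png",cv2.resize(t[160:260,240:440],None,fx=4,fy=4,interpolation=cv2.INTER_CUBIC))
E
```

```text
TCP carrier mm [ 66.9 -10.2 217. ] world [ 0.5808 -0.336   0.217 ] t 9.35 F [-1.2  0.5 -0.4] w 0.527
shift now-axes [ 35.1 141.   10.1] turn 0.08 | shift if turned first [ 35.1 141.   10.2]
[[362.5 230.2]
 [364.6 179.7]
 [367.  123.6]]
```

View pics/w11.png

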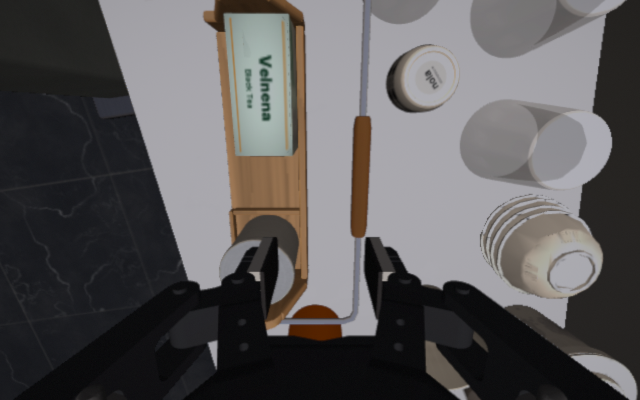

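View pics/t11c.png

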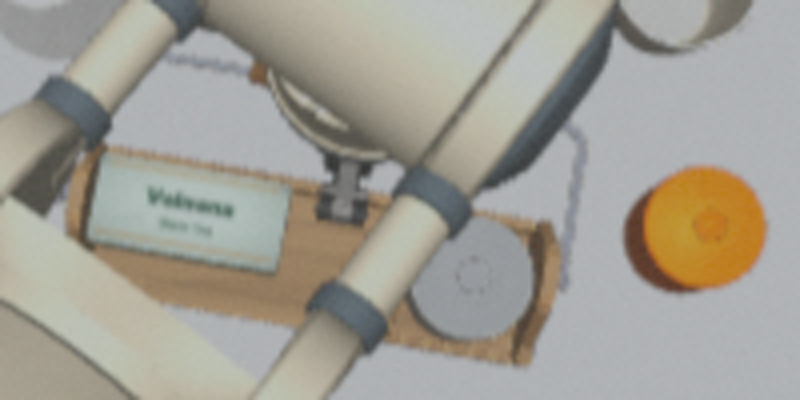

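View pics/s11.png

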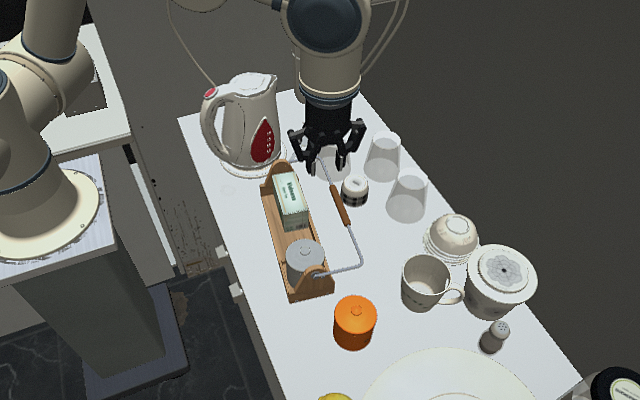

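```bash
python3 - <<'E'
from h import *
from plant import calibration
C1=Car(C0.fwd((0,.003,0))[0][:2],C0.yaw)
cw,cs,ct=[calibration(n) for n in("wrist","scene","top")]
T=lambda a:np.array(a)/4+[240,160]
def grip(n):
    im=cv2.imread(n);m=cv2.inRange(cv2.cvtColor(im,cv2.COLOR_BGR2HSV),(3,110,40),(14,230,170))
    k,l,st,ce=cv2.connectedComponentsWithStats(m)
    for i in range(1,k):
        if st[i,4]>100: 
            r=cv2.minAreaRect(np.argwhere(l==i)[:,::-1].astype(np.float32));print(n,st[i,4],np.round(r[0],1),np.round(r[1],1))
grip("pics/w11.png");grip("pics/s11.png")
p,g=tri(cw,[(362,117),(360.5,176.5),(358.5,236.5)],cs,[(331.8,185.3),(340.3,205),(348.8,224.6)]);print((C1.inv(p)*1000).round(1),g)
print((C1.inv(plane(cw,[(362,117),(360.5,176.5),(358.5,236.5)],.095))*1000).round(1))
q=C1.inv(plane(ct,T([(102,152),(291,184),(275,273),(88,243)]),.077))*1000;print(q.round(1),q.mean(0))
q=C1.inv(plane(cw,[(224,15),(291,12),(293,156),(234,156)],.077))*1000;print(q.round(1),q.mean(0))
print("rail/floor wrist",(C1.inv(plane(cw,[(303,210),(297,29)],.037))*1000).round(1))
E
```

```text
pics/w11.png 1076 [253.5  15.5] [99. 31.]
pics/w11.png 353 [301.1  68. ] [82.1  7. ]
pics/w11.png 344 [224.   77.7] [84.4  7. ]
pics/w11.png 3596 [266.2 183.5] [140.   79.1]
pics/w11.png 1842 [360.2 176.1] [ 16.3 120.1]
pics/w11.png 706 [289.5 293.5] [21.3 83.2]
pics/s11.png 206 [339.5 204.7] [43.6  6.7]
pics/s11.png 520 [351.1 337.4] [36.8 25.2]
[[ 99.2  55.2  99.3]
 [101.4   1.9  93. ]
 [100.9 -56.   98. ]] [0.00468766 0.006008   0.00580784]
[[ 97.5  55.6  95. ]
 [ 98.1   3.   95. ]
 [ 98.4 -56.6  95. ]]
[[ 37.2 138.1  77. ]
 [ 38.   18.7  77. ]
 [-18.3  18.8  77. ]
 [-20.1 136.   77. ]] [ 9.22671632 77.88713673 77.        ]
[[-20.  138.   77. ]
 [ 36.6 140.4  77. ]
 [ 35.   19.2  77. ]
 [-21.6  19.1  77. ]] [ 7.51313602 79.17009242 77.        ]
rail/floor wrist [[ 41.  -49.   37. ]
 [ 38.4 137.2  37. ]]
```

```bash
python3 - <<'E'
import cv2
im=cv2.imread("pics/w11.png");cv2.imwrite("pics/w11c.png",cv2.resize(im[0:280,195:390],None,fx=2.1*1.9,fy=2.1,interpolation=cv2.INTER_CUBIC))
E
```

```text
(no output)
```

View pics/w11c.png

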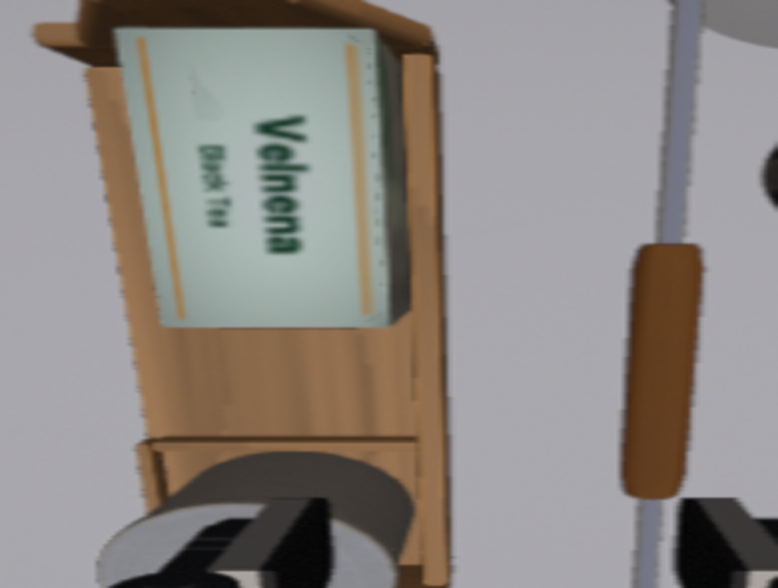

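```bash
python3 - <<'E'
from h import *
from plant import calibration
C1=Car(C0.fwd((0,.003,0))[0][:2],C0.yaw)
cw=calibration("wrist")
f=lambda uv,z:print((C1.inv(plane(cw,uv,z))*1000).round(1).tolist())
f([(295.8,28.6),(298.3,204.8)],.037)
f([(289,14.3),(292.7,155),(235.3,155),(224,14)],.077)
f([(217.4,32),(229,204)],.012)
f([(353.7,117),(370.5,117),(351.7,236),(366,236)],.095)
E
```

```text
[[37.2, 137.5, 37.0], [35.7, -42.7, 37.0]]
[[34.9, 138.7, 77.0], [34.7, 20.1, 77.0], [-20.3, 20.1, 77.0], [-19.9, 138.8, 77.0]]
[[-47.3, 140.2, 12.0], [-52.0, -49.7, 12.0]]
[[90.3, 55.6, 95.0], [104.8, 55.6, 95.0], [91.8, -56.1, 95.0], [105.7, -56.0, 95.0]]
```

Relative to the rail and floor edges in the same picture, the box centre is at about (11.8, 79) mm: home, square and flush. The grip's middle is at about (98, 0) mm in the present frame, and the two-view height of 93–99 mm matches the stated 95. I descend onto it.

move_arm:
  steps:
    - [[31,0,10],0]
    - [[0,35,0],0]
    - [[0,35,0],0]
    - [[0,30,0],0]
    - [[0,20,0],0]
    - [[0,21,0],0]
    - [[0,0,0],0]

```text
time: 10.2
position: [0.607, -0.3297, 0.0753]
tool_rot: [-1.565, 0.123, -0.115]
ft_force: [-0.2, 0.3, -0.1]
width: 0.526
```

```bash
python3 - <<'E'
from h import *
from plant import get_image
C1=Car(C0.fwd((0,.003,0))[0][:2],C0.yaw)
togo(C1,(0.098,0,0.076),90)
cv2.imwrite("pics/w12.png",get_image("wrist"))
s=get_image("scene");cv2.imwrite("pics/s12.png",cv2.resize(s[100:320,180:400],None,fx=2.7,fy=2.7,interpolation=cv2.INTER_CUBIC))
E
```

```text
TCP carrier mm [91.9 -0.  75.3] world [ 0.607  -0.3297  0.0753] t 10.2 F [-0.2  0.3 -0.1] w 0.526
shift now-axes [ 6.1 -0.7  0.1] turn -0.04 | shift if turned first [ 6.1 -0.7  0. ]
```

View pics/w12.png

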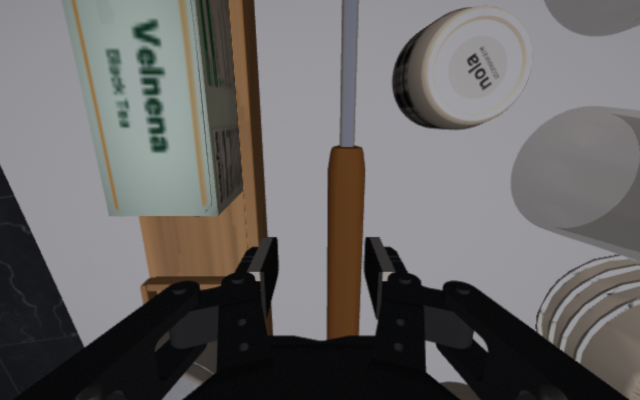

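View pics/s12.png

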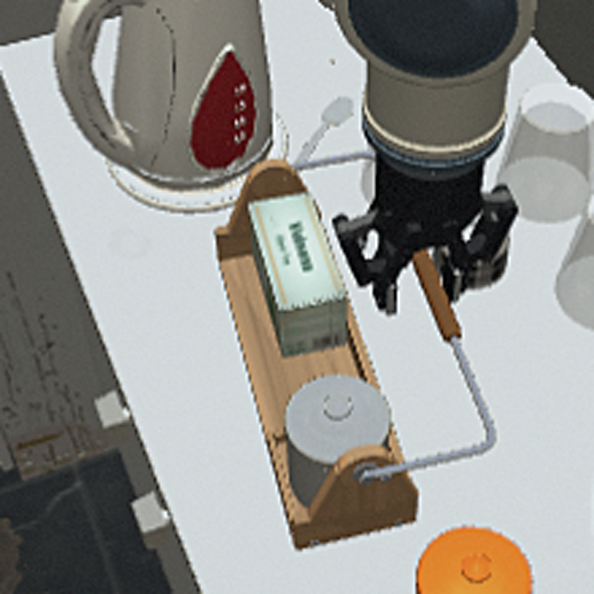

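move_arm:
  steps:
    - [[10,0,0],0]
    - [[0,0,0],0]
    - [[0,0,0],0]

```text
time: 10.6
position: [0.6199, -0.3324, 0.0792]
tool_rot: [-1.568, 0.117, -0.119]
ft_force: [0.1, 0.6, -0.3]
width: 0.527
```

```bash
python3 - <<'E'
from h import *
from plant import get_image
C1=Car(C0.fwd((0,.003,0))[0][:2],C0.yaw)
togo(C1,(0.102,0,0.076),90)
cv2.imwrite("pics/w13.png",get_image("wrist")[100:])
E
```

```text
TCP carrier mm [105.1  -0.8  79.2] world [ 0.6199 -0.3324  0.0792] t 10.6 F [ 0.1  0.6 -0.3] w 0.527
shift now-axes [-3.1  3.1  0.8] turn 0.01 | shift if turned first [-3.1  3.2  0.8]
```

View pics/w13.png

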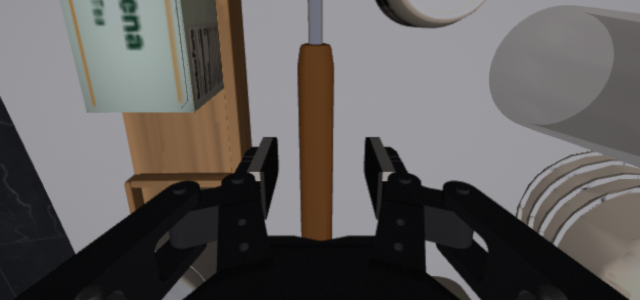

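move_arm:
  steps:
    - [[-2,3,0],0]
    - [[0,0,0],0]
    - [[0,0,0],0]

```text
time: 10.95
position: [0.617, -0.3318, 0.0752]
tool_rot: [-1.567, 0.119, -0.118]
ft_force: [-0.6, -1.1, -0.2]
width: 0.53
```

move_arm:
  steps:
    - [[0,0,0],0]
    - [[0,0,0],0]
    - [[0,0,0],0]
    - [[0,0,0],0]
    - [[0,0,0],0]
    - [[0,0,0],0]
  claw: 0
  newtons: 60

```text
time: 11.55
position: [0.6174, -0.332, 0.0754]
tool_rot: [-1.568, 0.118, -0.119]
ft_force: [0.6, -0.5, 2.5]
width: 0.168
```

```bash
python3 - <<'E'
from h import *
from plant import get_image
C1=Car(C0.fwd((0,.003,0))[0][:2],C0.yaw)
togo(C1,(0.102,0,0.076),90)
cv2.imwrite("pics/w14.png",get_image("wrist"))
s=get_image("scene");cv2.imwrite("pics/s14.png",cv2.resize(s[100:320,180:400],None,fx=2.7,fy=2.7,interpolation=cv2.INTER_CUBIC))
E
```

```text
TCP carrier mm [102.5  -0.7  75.4] world [ 0.6174 -0.332   0.0754] t 11.55 F [ 0.6 -0.5  2.5] w 0.168
shift now-axes [-0.5 -0.6  0.7] turn -0.01 | shift if turned first [-0.5 -0.6  0.7]
```

View pics/w14.png

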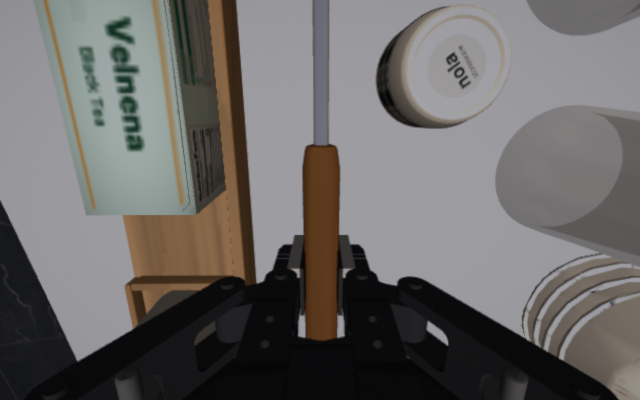

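View pics/s14.png

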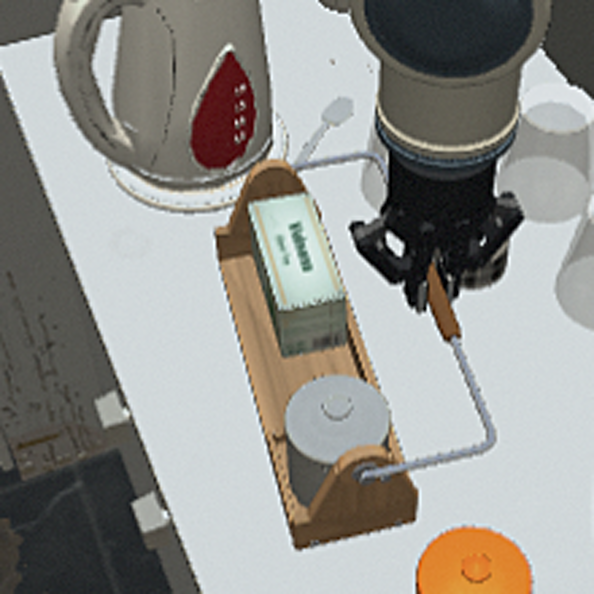

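The opening of 14 mm shows the sleeve is held, at mid-grip. I swing the handle up along the 95 mm arc, in two halves.

move_arm:
  steps:
    - [[0,-9,0],0]
    - [[-2,-10,0],0]
    - [[-2,-9,0],0]
    - [[-3,-8,0],0]
    - [[-4,-9,0],0]
    - [[-5,-8,0],0]
    - [[-6,-7,0],0]
    - [[-6,-7,0],0]

```text
time: 12.45
position: [0.5893, -0.3276, 0.1431]
tool_rot: [-1.568, 0.118, -0.119]
ft_force: [-0.1, 0.2, -1.3]
width: 0.168
```

```bash
python3 - <<'E'
from h import *
from plant import get_image
C1=Car(C0.fwd((0,.003,0))[0][:2],C0.yaw)
togo(C1,(0.0745,0,0.142),90)
s=get_image("scene");cv2.imwrite("pics/s15.png",cv2.resize(s[100:320,180:400],None,fx=2.7,fy=2.7,interpolation=cv2.INTER_CUBIC))
E
```

```text
TCP carrier mm [ 74.1  -0.6 143.1] world [ 0.5893 -0.3276  0.1431] t 12.45 F [-0.1  0.2 -1.3] w 0.168
shift now-axes [0.4 1.1 0.6] turn -0.01 | shift if turned first [0.4 1.1 0.6]
```

View pics/s15.png

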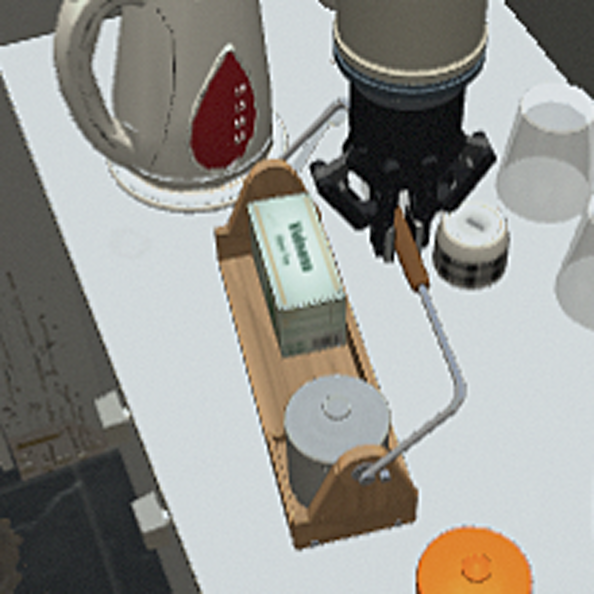

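Handle at about 45° and the carrier has not moved. Second half.

move_arm:
  steps:
    - [[-7,-7,0],0]
    - [[-7,-6,0],0]
    - [[-8,-5,0],0]
    - [[-9,-4,0],0]
    - [[-9,-3,0],0]
    - [[-9,-2,0],0]
    - [[-9,-1,0],0]
    - [[-9,0,0],0]

```text
time: 13.3
position: [0.5228, -0.3175, 0.1705]
tool_rot: [-1.568, 0.118, -0.119]
ft_force: [1.1, 0.5, -2.5]
width: 0.164
```

```bash
python3 - <<'E'
from h import *
from plant import get_image
C1=Car(C0.fwd((0,.003,0))[0][:2],C0.yaw)
togo(C1,(0.007,0,0.171),90)
s=get_image("scene");cv2.imwrite("pics/s16.png",cv2.resize(s[100:320,180:400],None,fx=2.7,fy=2.7,interpolation=cv2.INTER_CUBIC))
cv2.imwrite("pics/w16.png",get_image("wrist"))
E
```

```text
TCP carrier mm [  6.9  -0.6 170.5] world [ 0.5228 -0.3175  0.1705] t 13.3 F [ 1.1  0.5 -2.5] w 0.164
shift now-axes [ 0.1 -0.5  0.6] turn -0.01 | shift if turned first [ 0.1 -0.5  0.6]
```

View pics/s16.png

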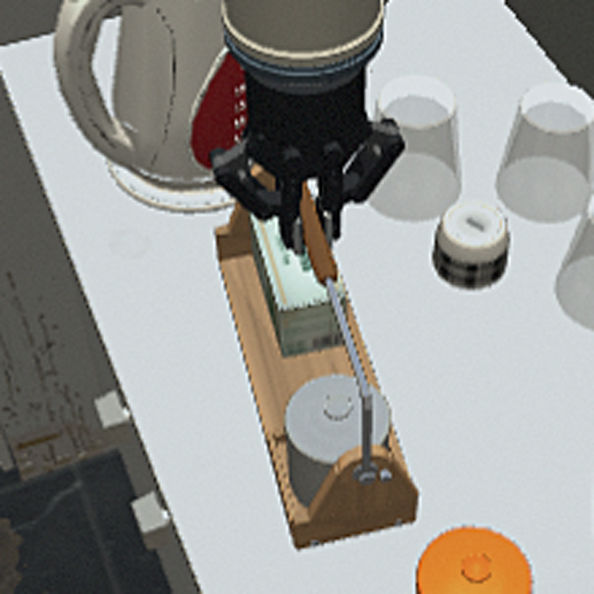

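View pics/w16.png

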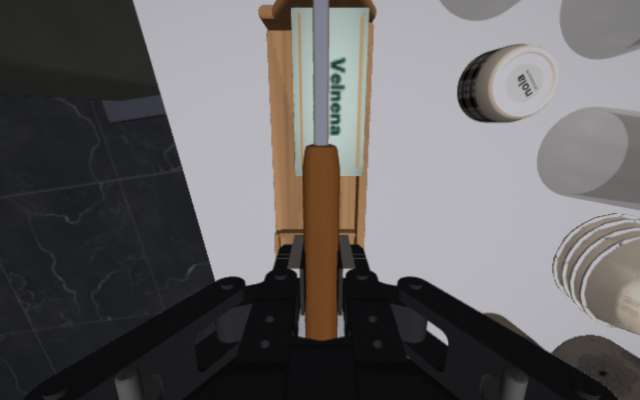

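The handle is upright over the load, and the box is still flush. I lift slowly.

move_arm:
  steps:
    - [[0,0,0],0]
    - [[0,0,0],0]
    - [[0,-2,0],0]
    - [[0,-3,0],0]
    - [[0,-4,0],0]
    - [[0,-5,0],0]
    - [[0,-4,0],0]
    - [[0,0,0],0]
  newtons: 90

```text
time: 14.2
position: [0.5236, -0.3178, 0.1891]
tool_rot: [-1.568, 0.118, -0.119]
ft_force: [0.5, -0.9, -8.7]
width: 0.152
```

```bash
python3 - <<'E'
from h import *
from plant import get_image
C1=Car(C0.fwd((0,.003,0))[0][:2],C0.yaw)
togo(C1,(0.007,0,0.271),90)
s=get_image("scene");cv2.imwrite("pics/s17.png",cv2.resize(s[100:320,180:400],None,fx=2.7,fy=2.7,interpolation=cv2.INTER_CUBIC))
E
```

```text
TCP carrier mm [  7.7  -0.8 189.1] world [ 0.5236 -0.3178  0.1891] t 14.2 F [ 0.5 -0.9 -8.7] w 0.152
shift now-axes [ -0.6 -81.9   0.8] turn -0.01 | shift if turned first [ -0.7 -81.9   0.8]
```

View pics/s17.png

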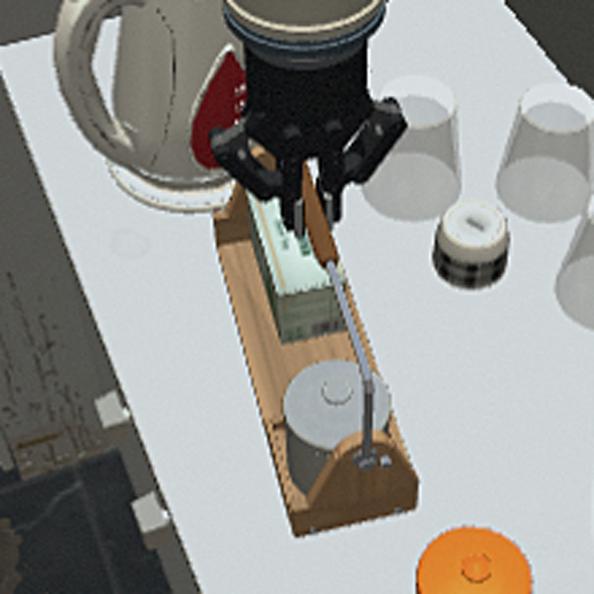

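The full weight (8.7 N) is hanging and it looks level. I raise it to about 10 cm.

move_arm:
  steps:
    - [[0,-5,0],0]
    - [[0,-8,0],0]
    - [[0,-10,0],0]
    - [[0,-10,0],0]
    - [[0,-10,0],0]
    - [[0,-10,0],0]
    - [[0,-10,0],0]
    - [[0,-8,0],0]

```text
time: 15.05
position: [0.5235, -0.3176, 0.2604]
tool_rot: [-1.568, 0.118, -0.119]
ft_force: [-0.3, -0.3, -8.3]
width: 0.156
```

move_arm:
  steps:
    - [[0,-6,0],0]
    - [[0,-4,0],0]
    - [[0,-2,0],0]
    - [[0,0,0],0]
    - [[0,0,0],0]
    - [[0,0,0],0]
    - [[0,0,0],0]
    - [[0,0,0],0]

```text
time: 15.85
position: [0.5233, -0.3176, 0.2711]
tool_rot: [-1.567, 0.119, -0.118]
ft_force: [-0.5, 0.1, -8.8]
width: 0.159
```

```bash
python3 - <<'E'
from h import *
from plant import get_image
C1=Car(C0.fwd((0,.003,0))[0][:2],C0.yaw)
togo(C1,(0.007,0,0.271),90)
s=get_image("scene");cv2.imwrite("pics/s18r.png",s);cv2.imwrite("pics/s18.png",cv2.resize(s[100:320,180:400],None,fx=2.7,fy=2.7,interpolation=cv2.INTER_CUBIC))
cv2.imwrite("pics/w18.png",get_image("wrist"))
E
```

```text
TCP carrier mm [  7.3  -0.6 271.1] world [ 0.5233 -0.3176  0.2711] t 15.85 F [-0.5  0.1 -8.8] w 0.159
shift now-axes [-0.3  0.1  0.6] turn -0.01 | shift if turned first [-0.3  0.1  0.6]
```

View pics/s18.png

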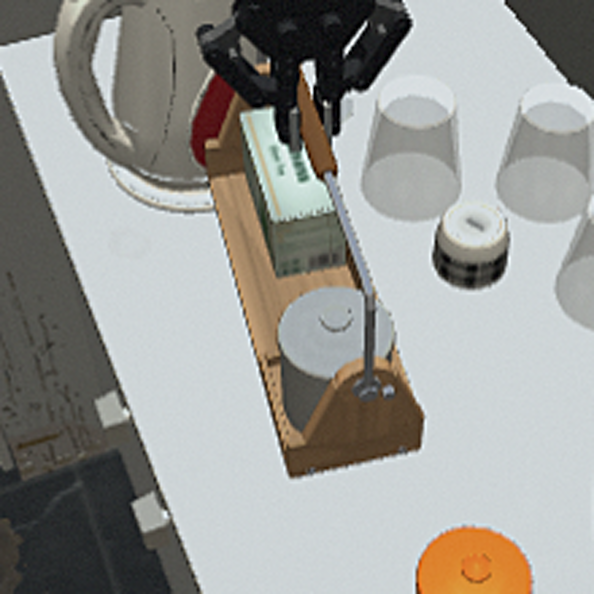

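View pics/w18.png

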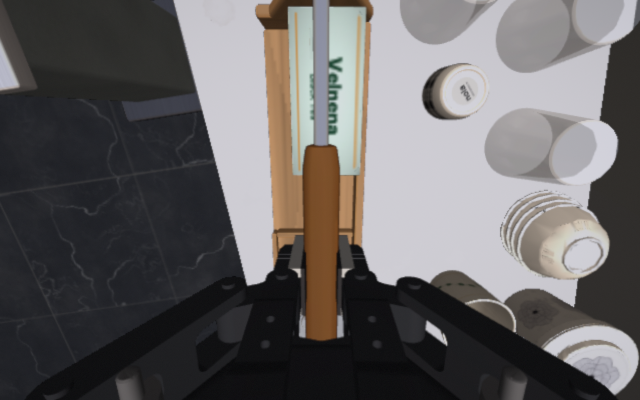

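```bash
python3 - <<'E'
from h import *
from plant import calibration,get_image
o,M=state();x=M[:,0];yaw=np.arctan2(x[1],x[0]);g=o["position"]
Rz=R.from_euler('z',yaw).as_matrix();org=g+[0,0,.019-.19]-Rz@[.007,0,0];print(org,yaw)
P=[(-47,-150,0),(47,-150,0),(-47,-150,46),(47,-150,46),(0,-145,115),(41,18,77),(-17,18,77),(-17,18,12),(-17,140,77),(41,140,77),(-47,150,46),(-45,140,12),(0,-100,112)]
W=(np.array(P)/1000)@Rz.T+org
for n,(o0,w,h,f) in {"scene":((220,90),180,200,3),"top":((230,150),220,120,3.6)}.items():
    im=get_image(n);c=calibration(n)
    J=cv2.resize(im[o0[1]:o0[1]+h,o0[0]:o0[0]+w],None,fx=f,fy=f,interpolation=cv2.INTER_CUBIC)
    for u in proj(c,W): cv2.drawMarker(J,tuple(int(v) for v in (u-o0)*f),(0,0,255),0,10,1)
    cv2.imwrite(f"pics/f_{n}.png",J)
E
```

```text
[ 0.51640509 -0.31650592  0.1001977 ] -0.15112424037484537
```

View pics/f_scene.png

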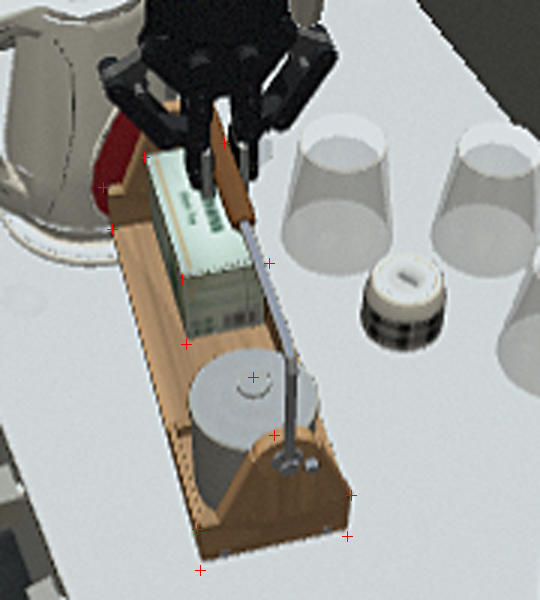

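View pics/f_top.png

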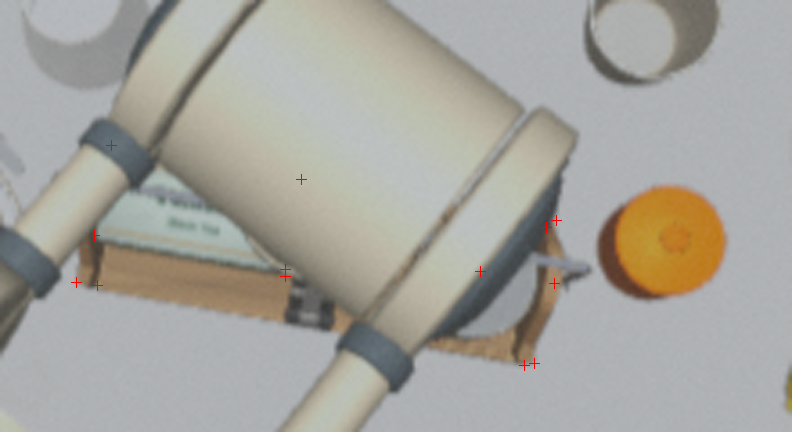

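```bash
python3 - <<'E'
from h import *
from plant import calibration,robot
c=calibration("scene");S=lambda a:np.array(a)/2.7+[180,100]
C1=Car(C0.fwd((-.002,.003,0))[0][:2],C0.yaw)
for n,p,a,b in(("+y front board corner",(-.047,.145,.046),(217,232),(206,146)),("-y front bottom",(-.047,-.15,0),(299,547),(292,476)),("-y back bottom",(.047,-.15,0),(416,520),(422,446))):
    w=C1.fwd(p);u0=proj(c,w);best=min((np.linalg.norm((proj(c,w+[0,0,d])-u0)[0]-(S(b)-S(a))),d) for d in np.arange(.05,.15,.001));print(n,best)
a=robot.get_obs();print(a["qvel"].round(4).max(),a["moment"].round(3))
E
```

```text
+y front board corner (np.float64(0.2732612881640869), np.float64(0.10100000000000005))
-y front bottom (np.float64(0.7514178263376763), np.float64(0.10100000000000005))
-y back bottom (np.float64(0.20677856461676875), np.float64(0.10300000000000005))
0.0015 [ 0.039 -0.021  0.032]
```

All three corners rose 101–103 mm, so the carrier hangs level. The box is flush and the canister upright in its bay. I hand the job in.

```bash
python3 - <<'E'
from plant import robot
print(robot.job_done()); print(robot.get_obs()["time"])
E
```

```text
the job is handed in; nothing more can be done
None
the job is handed in; nothing more can be done
```

I pushed the tea box home, swung the handle up by its grip, and lifted the carrier about 10 cm. I handed the job in at about 16 s (limit 69 s) with the carrier still held up; no verdict came back.

**Last checks**
- **Lift:** three carrier corners rose 101–103 mm, so it hangs level.
- **Grip:** the fingers hold the middle of the sleeve at 90 N, with the full weight of about 8.8 N on them. The arm was still.
- **Tea box:** before the lift its centre measured about (11.8, 79) mm against the home of (12, 79), square to the carrier. In the wrist picture after the lift it still looked flush in the corner.
- **Canister:** it stands upright in its bay in the last pictures. I judged this by eye and did not measure it again.
- **Bystanders:** none were touched as far as the pictures show.

**Readings that disagreed**
- The box push nudged the carrier about 3 mm in +y.
- The wrist view read the whole carrier about 4 mm off in x from my first fit. I therefore judged the box's position against the rail and floor edges in the same picture.
- The last scene overlay was off by about 3 px at the -y end. About the same offset was there before the lift, so I took it as calibration error, not tilt.

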